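Pack the cleaned microscope objectives into their storage canisters

ROBOT

A 6-joint arm with a two-finger parallel gripper is mounted at the origin on the work surface. World frame = base frame: x ahead of the robot, y to its left, z up, the work surface at z = 0. Lengths are in mm, angles in rad, forces in N, time in s.
With the tool pointing down it reaches from about 400 to 825 mm from the base axis. Payload 7 kg.
Tool frame: the origin (TCP) lies on the centre line of the jaws, within the pads' length; the fingertips stand 17 mm ahead of it and the grasp point (between the pads) lies 2 mm behind it; z points along the fingers, y is the line along which they close (so a half turn about z gives the same grasp; the last joint's range is limited). The gripper opens to 85 mm and grips with 20 to 120 N. Pads are 22 mm wide; open, the fingers measure 114 mm over their backs; the gripper's body (76 mm by 85 mm) begins 54 mm behind the grasp point. The pads swing forward as they close: fully open they stand 13 mm farther back than shut.
Start: joints at [1.635, 0.359, 0.012, 0, -1.224, -0.288], TCP at [149.818, 658.141, 248.302] pointing down, gripper open.
Joint ranges: [-3.07, 3.07], [-1.43, 2.12], [-1.02, 1.25], [-3.03, 1.67], [-3.05, -0], [-3.03, 3.03]. Speed limits (rad/s): [2.39, 2.39, 3.01, 3.14, 3.14, 3.14].

INTERFACE

Orientations are given as a unit quaternion [w, x, y, z].
In Python, from bench import r, optics gives the robot as it stands.
- The arm moves only by the shell command python3 -m pendant 'ROWS'. ROWS is JSON, a list of rows, each an object of numbers: "ax", "ay", "az": the turn, a rotation vector about the tool's x, y, z as a fraction of full scale; "dx", "dy", "dz": the shift along the tool's x, y, z as a fraction of full scale; "fingers": the gripper command: -1 is fully open, 1 is shut, values between are in proportion. A call has 1 to 10 rows; each row shifts and turns the commanded pose from where the row before left it, along the tool's axes as they then stand; what a row does not reach is not made up. Full scale, the value 1, is 25 mm for a shift and pi rad for a turn. A row lasts 1/8 s, in which the tool goes at most 62.5 mm and 10.7 degrees, less where a joint would pass 70% of its speed; a pose out of reach is approached as far as the arm can. A call with a number of a shift or a turn outside -1 to 1 is refused whole. A call with a gripper value outside its range is refused whole. The fingers move at their own pace and stop on an object; the grip force is fixed at half the most. Time passes only in rows, so rows that do not move let the fingers close. It gives the time, the measured TCP pose, the force, the opening and the grip force at its end, in the units of the state.
- r.observe(): the state, without advancing time (a new reading comes with each control period).
- optics.capture(name): name is "scene" or "top" or "wrist"; returns (picture, depth): 384x512x3 uint8, red, green, blue; 384x512 float32, mm along the optical axis (not along the pixel's ray), 0 where there is no reading.
- optics.camera_params(name): a dict with "vertical_fov" (degrees; the focal length in pixels is half the picture's height over the tangent of half this angle, whatever the lens; pixels are square), "cx", "cy" (the principal point, pixels), "R" (3x3) and "t" (3): a world point X has camera coordinates R X + t; the wrist camera has in their place "mount" (4x4, takes a point from camera to tool coordinates, whose origin is the TCP and whose axes are the flange's). Camera axes: x right, y down, z forward; pixel columns grow to the right and rows downward; lengths in mm; the calibration is good to about 2 mm. A picture is of the moment at which its call begins: read the wrist's pose just before it. camera_params takes no time and is no camera call.
- r.job_done(): hands the job in; it is judged then, once.
The state is a dict: "time_s": time; "q": joint angles; "dq": joint speeds; "effort": joint torques, N m; "ee_pos": TCP position; "orientation": TCP orientation; "contact_force": force on the tool from outside, world axes, zero at the start; "torque": the same for the moment, N m; "gripper_width": finger opening in mm; "finger_force": force on a finger pad.
Only numpy, scipy, OpenCV 4.12 (cv2) and the standard library are available. Lean on these libraries where they do the work, as an engineer would, in place of code of your own. Each camera call takes 0.05 s, during which the arm holds its last target. There are 200 camera calls.

TASK

The four objectives taken off the microscope have been cleaned and stand on the mat: put each one away in the open storage canister whose rim has the same colour as its band (red, yellow, blue, white), standing upright on the canister's floor with the lens up. They are precision optics, so lower each one in gently rather than dropping it, and never let one topple. The canisters stay standing in the metal tray, and the amber oil bottle and the eyepiece are to be left where they stand.

Things in the scene. Friction and masses are not known exactly. Their poses are not given: they have to be found in the camera images.
- objective_red: loose microscope objective with a red band, upright on the grey-blue mat (top 3 mm above the bench), lens up, 50 mm tall, 140 g. Upwards: brass thread 25 mm dia. to 6 mm, silver barrel 28 mm dia. to 40 mm (grip here; its top 5 mm are red), red cone to 46 mm (a red ring from above), wide front lens. Origin: centre of underside, z up. Round: yaw means nothing.
- objective_yellow: loose microscope objective with a yellow band, upright on the grey-blue mat (top 3 mm above the bench), lens up, 55 mm tall, 160 g. Upwards: brass thread 25 mm dia. to 6 mm, silver barrel 28 mm dia. to 40 mm (grip here; its top 5 mm are yellow), yellow cone to 46 mm (a yellow ring from above), 17 mm nose. Origin: centre of underside, z up. Round: yaw means nothing.
- objective_blue: loose microscope objective with a blue band, upright on the grey-blue mat (top 3 mm above the bench), lens up, 62 mm tall, 180 g. Upwards: brass thread 25 mm dia. to 6 mm, silver barrel 28 mm dia. to 40 mm (grip here; its top 5 mm are blue), blue cone to 46 mm (a blue ring from above), 14 mm nose. Origin: centre of underside, z up. Round: yaw means nothing.
- objective_white: loose microscope objective with a white band, upright on the grey-blue mat (top 3 mm above the bench), lens up, 65 mm tall, 190 g. Upwards: brass thread 25 mm dia. to 6 mm, silver barrel 28 mm dia. to 40 mm (grip here; its top 5 mm are white), white cone to 46 mm (a white ring from above), 13 mm nose with a thin black ring. Origin: centre of underside, z up. Round: yaw means nothing.
- canister_red: loose storage-canister base with a red rim: shallow round open cup of grey plastic, 56 mm outer and 48 mm inner dia., 14 mm tall, floor (black) 4 mm thick, 80 g; top 4 mm of the wall red (a red ring from above). Stands in the metal tray (floor 3 mm above the bench, walls 12 mm tall). Origin: centre of its underside, z up.
- canister_yellow: loose storage-canister base with a yellow rim: shallow round open cup of grey plastic, 56 mm outer and 48 mm inner dia., 14 mm tall, floor (black) 4 mm thick, 80 g; top 4 mm of the wall yellow (a yellow ring from above). Stands in the metal tray (floor 3 mm above the bench, walls 12 mm tall). Origin: centre of its underside, z up.
- canister_blue: loose storage-canister base with a blue rim: shallow round open cup of grey plastic, 56 mm outer and 48 mm inner dia., 14 mm tall, floor (black) 4 mm thick, 80 g; top 4 mm of the wall blue (a blue ring from above). Stands in the metal tray (floor 3 mm above the bench, walls 12 mm tall). Origin: centre of its underside, z up.
- canister_white: loose storage-canister base with a white rim: shallow round open cup of grey plastic, 56 mm outer and 48 mm inner dia., 14 mm tall, floor (black) 4 mm thick, 80 g; top 4 mm of the wall white (a white ring from above). Stands in the metal tray (floor 3 mm above the bench, walls 12 mm tall). Origin: centre of its underside, z up.
- oil_bottle: bystander on the mat: small amber immersion-oil bottle with white label and black cap, 29 mm dia., 61 mm tall, loose. Origin: centre of its underside. To be left alone.
- eyepiece: bystander in the tray: microscope eyepiece, steel tube below, black head above with a dark lens, 37 mm dia., 55 mm tall, loose. Origin: centre of its underside. To be left alone.

How it is judged:
By the outcome, as a careful person would: the job done as asked, in the order asked, and still so for the second after the job is handed in, with the robot touching nothing.
It also fails if it takes over 99 s, if anything falls off the work surface, if the arm or the gripper's body presses on something with over 40 N, if the wrist force passes 120 N, or if a joint passes its speed limit or range.

## Working session

There is one attempt and no reset: what is moved stays moved. The work goes in short steps, Python scripts to look and compute and a shell command to move; the robot and the scene stay as the last step left them, time stands still between calls to the robot, and variables do not carry over. Pictures are saved under pics/ and viewed, at most 14 in all, crops included, and the job is handed in when it is done.

```bash
mkdir -p pics; ls
python3 - <<'E'
from bench import r, optics
import cv2
s=r.observe(); print({k:s[k] for k in('time_s','ee_pos','orientation','gripper_width','contact_force')})
for n in("top","scene"):
    p,d=optics.capture(n); cv2.imwrite(f"pics/{n}0.png",p[:,:,::-1]); c=optics.camera_params(n); print(n,c)
print(optics.camera_params("wrist"))
E
```

```text
pics
{'time_s': 0.0, 'ee_pos': array([149.70633049, 657.71451834, 247.37932806]), 'orientation': array([ 8.21851224e-04,  9.93738514e-01, -1.11727746e-01, -3.01528884e-05]), 'gripper_width': 85.64447649778324, 'contact_force': array([ 0.31417407, -0.01852416, -0.43432161])}
top {'vertical_fov': 47.056882962821334, 'cx': 260.7364836258898, 'cy': 193.1060942323037, 'R': array([[ 0.00308964, -0.99969418,  0.02453555],
       [-0.9811741 , -0.00776846, -0.19296902],
       [ 0.19310061, -0.02347744, -0.98089804]]), 't': array([-25.17999592, 523.10622651, 911.84188748])}
scene {'vertical_fov': 46.5760840425465, 'cx': 251.76106569046348, 'cy': 184.0827653749181, 'R': array([[ 0.83316839,  0.55296635, -0.00765832],
       [ 0.33021703, -0.50855931, -0.79518812],
       [-0.44360698,  0.6599967 , -0.60631445]]), 't': array([-447.38873744, -167.05800626, 1391.26874979])}
{'vertical_fov': 71.65605411023894, 'cx': 256.2218591758745, 'cy': 189.9636417319017, 'mount': array([[ 1.03566583e-03, -9.52493708e-01, -3.04556503e-01,
         7.86132386e+01],
       [ 9.99999439e-01,  1.05357168e-03,  1.05546453e-04,
         5.01366056e-01],
       [ 2.20339773e-04, -3.04556441e-01,  9.52494265e-01,
        -1.25942702e+02],
       [ 0.00000000e+00,  0.00000000e+00,  0.00000000e+00,
         1.00000000e+00]])}
```

View pics/top0.png

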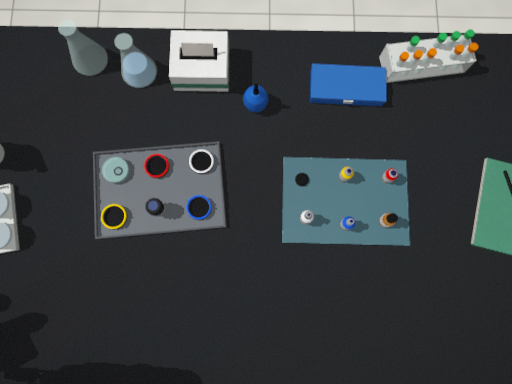

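View pics/scene0.png

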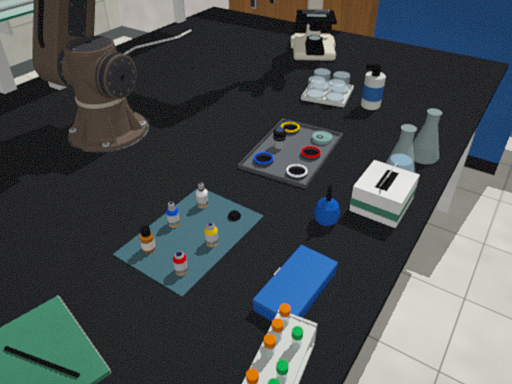

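Top view: canisters yellow (114,216), red (157,166), white (201,161), blue (199,208). Eyepiece is at (154,207). Objectives yellow (347,174), red (390,176), white (307,217), blue (349,223). Bottle is at (390,220).

```bash
cat > h.py <<'E'
import numpy as np, cv2
from bench import r, optics
from scipy.spatial.transform import Rotation as Ro
def cam(n,s=None):
    c=optics.camera_params(n); f=192/np.tan(np.radians(c["vertical_fov"]/2))
    if n=="wrist":
        w,x,y,z=s["orientation"]; T=np.eye(4); T[:3,:3]=Ro.from_quat([x,y,z,w]).as_matrix(); T[:3,3]=s["ee_pos"]
        T=T@c["mount"]; Rw,o=T[:3,:3],T[:3,3]
    else: Rw=c["R"].T; o=-Rw@c["t"]
    return f,c["cx"],c["cy"],Rw,o
def ray(C,u,v,z):
    f,cx,cy,Rw,o=C; d=Rw@np.array([(u-cx)/f,(v-cy)/f,1]); return (o+d*(z-o[2])/d[2])[:2]
def project(C,X):
    f,cx,cy,Rw,o=C; p=Rw.T@(np.array(X)-o); return np.array([cx+f*p[0]/p[2],cy+f*p[1]/p[2]])
HS={"red":[(0,8,130,70),(172,180,130,70)],"yellow":[(20,34,130,90)],"blue":[(105,125,150,70)],"white":[(0,180,0,165)]}
def mask(p,c):
    h=cv2.cvtColor(p,cv2.COLOR_RGB2HSV); m=np.zeros(p.shape[:2],np.uint8)
    for a,b,s,v in HS[c]: m|=cv2.inRange(h,(a,s,v),(b,60 if c=="white" else 255,255))
    return m
def blobs(m,amin=8):
    n,_,st,ce=cv2.connectedComponentsWithStats(m)
    return [(ce[i],st[i]) for i in range(1,n) if st[i][4]>=amin]
def dist(xy,s):   # shift to xy in the tool's axes, in full scales
    w,x,y,z=s["orientation"]; M=Ro.from_quat([x,y,z,w]).as_matrix()
    return np.round(M.T@np.append(np.array(xy)-s["ee_pos"][:2],0)/25,2)
E
python3 - <<'E'
from h import *
p=cv2.imread("pics/top0.png")[:,:,::-1].copy(); C=cam("top"); s=r.observe()
for c in HS:
    for ce,st in blobs(mask(p,c)):
        u,v=st[0]+st[2]/2-.5,st[1]+st[3]/2-.5
        if 90<u<230 and 140<v<240: print("can",c,u,v,st[2:],ray(C,u,v,17).round())
        if 280<u<410 and 155<v<245: print("obj",c,ce.round(1),st[2:],ray(C,*ce,46).round())
print("eyep",ray(C,154,207,55).round(),"bottle",ray(C,390,220,55).round(),"disc",ray(C,302,180,5).round(),"jar",ray(C,116,169,30).round())
E
```

```text
can red 156.0 165.5 [ 25  24 186] [592. 216.]
obj red [389.5 175.3] [12 12 49] [ 567. -310.]
obj yellow [345.9 173.8] [13 12 61] [ 570. -212.]
can yellow 113.5 216.0 [ 26  25 201] [476. 304.]
can blue 198.0 207.0 [ 25  25 178] [497. 117.]
obj blue [347.4 223.1] [12 13 68] [ 459. -211.]
can white 200.5 160.5 [ 24  24 151] [605. 115.]
can white 114.5 169.0 [ 26  25 412] [583. 309.]
obj white [304.5 216.6] [10 13 72] [ 473. -118.]
obj white [381.6 220.6] [ 5 11 23] [ 465. -287.]
eyep [490. 207.] bottle [ 465. -302.] disc [ 564. -119.] jar [580. 301.]
```

```bash
python3 -m pendant '[{"az":-0.036,"fingers":-1},{"az":-0.036},{"dx":0.9,"dy":0.6},{"dx":0.9,"dy":0.6},{"dx":0.9,"dy":0.6},{"dx":0.9,"dy":0.6},{"dx":0.9,"dy":0.6},{"dx":0.9,"dy":0.6},{"dx":0.9,"dy":0.6},{"dx":0.9,"dy":0.6}]'
```

```text
$[0]: bad value
```

```bash
python3 -m pendant '[{"dx":0.7,"dy":1},{"dx":0.7,"dy":1},{"dx":0.7,"dy":1},{"dx":0.7,"dy":1},{"dx":0.7,"dy":1},{"dx":0.7,"dy":1},{"dx":0.7,"dy":1},{"dy":1},{"dy":1},{"dy":1}]'
```

```text
$[0]: bad value
```

```bash
python3 -m pendant '[{"ax":0,"ay":0,"az":-0.036,"dx":0,"dy":0,"dz":0,"fingers":-1}]'; python3 -m pendant '[{"az":-0.036,"dx":0,"dy":0,"dz":0,"fingers":-1}]'
```

```text
time_s: 0.22
ee_pos: [149.8, 657.9, 247.7]
orientation: [0.001, 0.999, -0.054, -0.0]
contact_force: [0.0, -0.4, 0.7]
gripper_width: 85.7
finger_force: 0.0$[0]: bad value
```

```bash
python3 -m pendant '[{"ax":0,"ay":0,"az":-0.035,"dx":0.9,"dy":0.6,"dz":0,"fingers":-1},{"ax":0,"ay":0,"az":0,"dx":0.9,"dy":0.6,"dz":0,"fingers":-1},{"ax":0,"ay":0,"az":0,"dx":0.9,"dy":0.6,"dz":0,"fingers":-1},{"ax":0,"ay":0,"az":0,"dx":0.9,"dy":0.6,"dz":0,"fingers":-1},{"ax":0,"ay":0,"az":0,"dx":0.9,"dy":0.6,"dz":0,"fingers":-1},{"ax":0,"ay":0,"az":0,"dx":0.9,"dy":0.6,"dz":0,"fingers":-1},{"ax":0,"ay":0,"az":0,"dx":0.9,"dy":0.6,"dz":0,"fingers":-1},{"ax":0,"ay":0,"az":0,"dx":0.9,"dy":0.6,"dz":0,"fingers":-1},{"ax":0,"ay":0,"az":0,"dx":0.9,"dy":0.6,"dz":0,"fingers":-1},{"ax":0,"ay":0,"az":0,"dx":0.9,"dy":0.6,"dz":0,"fingers":-1}]'
python3 -m pendant '[{"ax":0,"ay":0,"az":0,"dx":0.5,"dy":1,"dz":0,"fingers":-1},{"ax":0,"ay":0,"az":0,"dx":0.5,"dy":1,"dz":0,"fingers":-1},{"ax":0,"ay":0,"az":0,"dx":0.5,"dy":1,"dz":0,"fingers":-1},{"ax":0,"ay":0,"az":0,"dx":0.5,"dy":1,"dz":0,"fingers":-1},{"ax":0,"ay":0,"az":0,"dx":0.5,"dy":1,"dz":0,"fingers":-1},{"ax":0,"ay":0,"az":0,"dx":0.5,"dy":1,"dz":0,"fingers":-1},{"ax":0,"ay":0,"az":0,"dx":0.5,"dy":1,"dz":0,"fingers":-1},{"ax":0,"ay":0,"az":0,"dx":0.5,"dy":1,"dz":0,"fingers":-1},{"ax":0,"ay":0,"az":0,"dx":0.5,"dy":1,"dz":0,"fingers":-1},{"ax":0,"ay":0,"az":0,"dx":0.5,"dy":1,"dz":0,"fingers":-1}]'
```

```text
time_s: 1.48
ee_pos: [374.5, 504.2, 248.4]
orientation: [-0.0, 1.0, -0.002, 0.0]
contact_force: [-0.1, 0.2, -0.1]
gripper_width: 85.6
finger_force: 0.0
time_s: 2.72
ee_pos: [497.7, 253.6, 248.6]
orientation: [-0.0, 1.0, -0.001, 0.0]
contact_force: [0.9, 0.5, 0.4]
gripper_width: 84.9
finger_force: 0.0
```

```bash
python3 -m pendant '[{"ax":0,"ay":0,"az":0,"dx":0.5,"dy":0.8,"dz":0,"fingers":-1},{"ax":0,"ay":0,"az":0,"dx":0.5,"dy":0.8,"dz":0,"fingers":-1},{"ax":0,"ay":0,"az":0,"dx":0,"dy":0,"dz":0,"fingers":-1}]'
python3 - <<'E'
from h import *
s=r.observe(); p,d=optics.capture("wrist"); C=cam("wrist",s); print(s["ee_pos"])
cv2.imwrite("pics/w1.png",p[:,:,::-1])
for c in HS:
    for ce,st in blobs(mask(p,c),60):
        u,v=st[0]+st[2]/2-.5,st[1]+st[3]/2-.5
        print(c,u,v,st[2:],ray(C,u,v,17).round(1))
E
```

```text
time_s: 3.1
ee_pos: [522.8, 213.4, 248.5]
orientation: [-0.0, 1.0, -0.002, 0.0]
contact_force: [-1.5, -0.8, -0.3]
gripper_width: 85.1
finger_force: 0.0
[522.80883246 213.43203878 248.52051726]
red 255.0 110.5 [ 43  44 513] [594.5 214.2]
yellow 193.0 196.0 [ 41  37 521] [478.2 302.8]
blue 325.5 181.5 [ 34  34 170] [499.3 116.1]
white 253.5 144.0 [  230   167 23545] [551.6 216.4]
white 33.0 203.0 [  67  117 4990] [468.1 533. ]
white 494.0 200.0 [ 35  29 626] [ 471.3 -126.6]
white 153.0 263.0 [ 37  49 528] [368.8 372.8]
white 359.5 263.0 [ 36  49 524] [368.1  53.4]
```

View pics/w1.png

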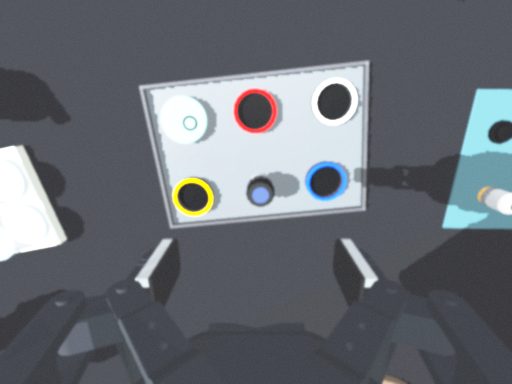

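The wrist view shows the rims at yellow (193,196), red (255,110), white (335,102) and blue (326,181), in agreement with the top view within 2 mm. Going to red first.

```bash
python3 -m pendant '[{"ax":0,"ay":0,"az":0,"dx":0.2,"dy":1,"dz":0,"fingers":-1},{"ax":0,"ay":0,"az":0,"dx":0.2,"dy":1,"dz":0,"fingers":-1},{"ax":0,"ay":0,"az":0,"dx":0.2,"dy":1,"dz":0,"fingers":-1},{"ax":0,"ay":0,"az":0,"dx":0.2,"dy":1,"dz":0,"fingers":-1},{"ax":0,"ay":0,"az":0,"dx":0.2,"dy":1,"dz":0,"fingers":-1},{"ax":0,"ay":0,"az":0,"dx":0.2,"dy":1,"dz":0,"fingers":-1},{"ax":0,"ay":0,"az":0,"dx":0.2,"dy":1,"dz":0,"fingers":-1},{"ax":0,"ay":0,"az":0,"dx":0.2,"dy":1,"dz":0,"fingers":-1},{"ax":0,"ay":0,"az":0,"dx":0.2,"dy":1,"dz":0,"fingers":-1},{"ax":0,"ay":0,"az":0,"dx":0,"dy":1,"dz":0,"fingers":-1}]'
python3 -m pendant '[{"ax":0,"ay":0,"az":0,"dx":0,"dy":1,"dz":0.3,"fingers":-1},{"ax":0,"ay":0,"az":0,"dx":0,"dy":1,"dz":0.3,"fingers":-1},{"ax":0,"ay":0,"az":0,"dx":0,"dy":1,"dz":0.3,"fingers":-1},{"ax":0,"ay":0,"az":0,"dx":0,"dy":1,"dz":0.3,"fingers":-1},{"ax":0,"ay":0,"az":0,"dx":0,"dy":1,"dz":0.3,"fingers":-1},{"ax":0,"ay":0,"az":0,"dx":0,"dy":1,"dz":0.3,"fingers":-1},{"ax":0,"ay":0,"az":0,"dx":0,"dy":1,"dz":0.3,"fingers":-1},{"ax":0,"ay":0,"az":0,"dx":0,"dy":1,"dz":0.3,"fingers":-1},{"ax":0,"ay":0,"az":0,"dx":0,"dy":1,"dz":0.3,"fingers":-1},{"ax":0,"ay":0,"az":0,"dx":0,"dy":1,"dz":0.3,"fingers":-1}]'
python3 -m pendant '[{"ax":0,"ay":0,"az":0,"dx":0,"dy":0.8,"dz":0,"fingers":-0.4},{"ax":0,"ay":0,"az":0,"dx":0,"dy":0,"dz":0,"fingers":-0.4}]'
cat > look.py <<'E'
# wrist look: objective bands near the tool axis (plane z=48) or canister rims (plane z=17)
from h import *
import sys
s=r.observe(); p,d=optics.capture("wrist"); C=cam("wrist",s); z=float(sys.argv[2])
cv2.imwrite(f"pics/{sys.argv[3]}.png",p[:,:,::-1]); print(s["ee_pos"].round(1),round(s["gripper_width"],1))
for ce,st in blobs(mask(p,sys.argv[1]),60):
    u,v=st[0]+st[2]/2-.5,st[1]+st[3]/2-.5; X=ray(C,u,v,z); Y=ray(C,*ce,z)
    print(u,v,st[2:],"box",X.round(1),"cen",Y.round(1),"shift",dist(X,s))
E
python3 look.py red 46 w2
```

```text
time_s: 4.4
ee_pos: [567.3, -34.9, 248.4]
orientation: [-0.0, 1.0, -0.0, 0.0]
contact_force: [0.7, -0.0, -0.4]
gripper_width: 85.8
finger_force: 0.0
time_s: 5.65
ee_pos: [567.2, -284.7, 173.2]
orientation: [-0.0, 1.0, -0.0, 0.0]
contact_force: [0.3, -0.6, -0.1]
gripper_width: 85.4
finger_force: 0.0
time_s: 5.9
ee_pos: [567.2, -305.4, 173.4]
orientation: [0.0, 1.0, -0.001, 0.0]
contact_force: [0.3, -0.4, -0.2]
gripper_width: 59.7
finger_force: 0.0
[ 567.2 -305.4  173.4] 59.7
268.0 178.0 [ 27  19 158] box [ 577.1 -317.7] cen [ 579.7 -318.1] shift [0.4  0.49 0.  ]
```

View pics/w2.png

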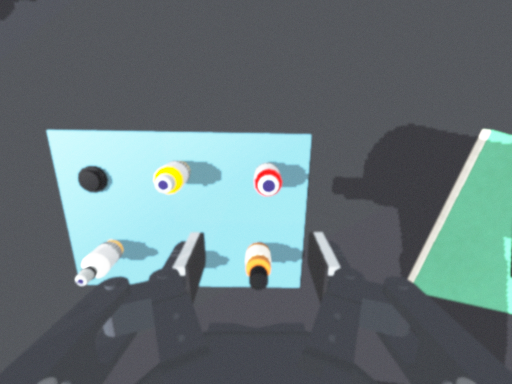

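Run:
```python
from h import *
s=r.observe(); C=cam("wrist",s); p=cv2.imread("pics/w2.png")
print(ray(C,268,182,43),ray(C,268,185.5,53))
C2=cam("top"); print(ray(C2,392,177,46),project(C2,[577,-318,43]),project(C2,[577,-318,53]))
a=np.vstack([cv2.resize(p[130:230,218:318],(600,600),interpolation=cv2.INTER_NEAREST)]); b=cv2.imread("pics/top0.png")[160:190,375:405]
cv2.imwrite("pics/crop.png",np.hstack([cv2.resize(a,(400,400)),cv2.resize(b,(400,400),interpolation=cv2.INTER_NEAREST)]))
```

```text
[ 572.21260826 -317.21077827] [ 571.55758602 -316.79757023]
[ 563.17717392 -314.97643728] [392.57995757 171.31130859] [394.01184544 170.2234579 ]
```

View pics/crop.png

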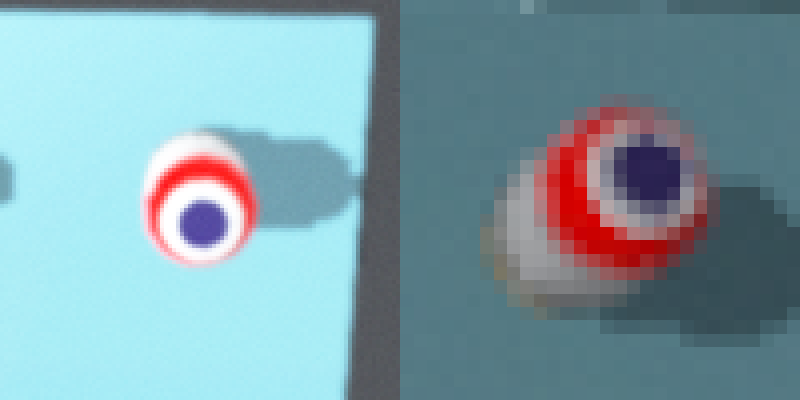

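Red lens centre at (269,186), giving objective_red at about (571,-317), which the top view confirms. Descending.

```bash
python3 -m pendant '[{"ax":0,"ay":0,"az":0,"dx":0.15,"dy":0.46,"dz":0.5,"fingers":-0.4},{"ax":0,"ay":0,"az":0,"dx":0,"dy":0,"dz":0.8,"fingers":-0.4},{"ax":0,"ay":0,"az":0,"dx":0,"dy":0,"dz":0.8,"fingers":-0.4},{"ax":0,"ay":0,"az":0,"dx":0,"dy":0,"dz":0.8,"fingers":-0.4},{"ax":0,"ay":0,"az":0,"dx":0,"dy":0,"dz":0.8,"fingers":-0.4},{"ax":0,"ay":0,"az":0,"dx":0,"dy":0,"dz":0.8,"fingers":-0.4},{"ax":0,"ay":0,"az":0,"dx":0,"dy":0,"dz":0.6,"fingers":-0.4},{"ax":0,"ay":0,"az":0,"dx":0,"dy":0,"dz":0.46,"fingers":-0.4},{"ax":0,"ay":0,"az":0,"dx":0,"dy":0,"dz":0,"fingers":-0.4}]'
python3 -m pendant '[{"ax":0,"ay":0,"az":0,"dx":0,"dy":0,"dz":0,"fingers":0.0},{"ax":0,"ay":0,"az":0,"dx":0,"dy":0,"dz":0,"fingers":0.2},{"ax":0,"ay":0,"az":0,"dx":0,"dy":0,"dz":0,"fingers":0.3},{"ax":0,"ay":0,"az":0,"dx":0,"dy":0,"dz":0,"fingers":1},{"ax":0,"ay":0,"az":0,"dx":0,"dy":0,"dz":0,"fingers":1},{"ax":0,"ay":0,"az":0,"dx":0,"dy":0,"dz":0,"fingers":1}]'
```

```text
time_s: 7.08
ee_pos: [570.7, -315.9, 33.4]
orientation: [-0.0, 1.0, -0.0, -0.001]
contact_force: [0.3, -0.5, -0.4]
gripper_width: 59.7
finger_force: 0.0
time_s: 7.82
ee_pos: [571.6, -316.3, 35.3]
orientation: [0.0, 1.0, -0.0, 0.001]
contact_force: [-1.1, -0.1, 5.8]
gripper_width: 26.2
finger_force: 58.9
```

```bash
python3 -m pendant '[{"ax":0,"ay":0,"az":0,"dx":0,"dy":0,"dz":-0.3,"fingers":1},{"ax":0,"ay":0,"az":0,"dx":0,"dy":0,"dz":-0.7,"fingers":1},{"ax":0,"ay":0,"az":0,"dx":0,"dy":0,"dz":-1,"fingers":1},{"ax":0,"ay":0,"az":0,"dx":0,"dy":0,"dz":-1,"fingers":1},{"ax":0,"ay":0,"az":0,"dx":0,"dy":0,"dz":-1,"fingers":1},{"ax":0,"ay":0,"az":0,"dx":0,"dy":-0.5,"dz":-0.4,"fingers":1},{"ax":0,"ay":0,"az":0,"dx":0,"dy":-1,"dz":0,"fingers":1},{"ax":0,"ay":0,"az":0,"dx":0,"dy":-1,"dz":0,"fingers":1},{"ax":0,"ay":0,"az":0,"dx":0,"dy":-1,"dz":0,"fingers":1},{"ax":0,"ay":0,"az":0,"dx":0,"dy":-1,"dz":0,"fingers":1}]'
python3 -m pendant '[{"ax":0,"ay":0,"az":0,"dx":0.1,"dy":-1,"dz":0,"fingers":1},{"ax":0,"ay":0,"az":0,"dx":0.1,"dy":-1,"dz":0,"fingers":1},{"ax":0,"ay":0,"az":0,"dx":0.1,"dy":-1,"dz":0,"fingers":1},{"ax":0,"ay":0,"az":0,"dx":0.1,"dy":-1,"dz":0,"fingers":1},{"ax":0,"ay":0,"az":0,"dx":0.1,"dy":-1,"dz":0,"fingers":1},{"ax":0,"ay":0,"az":0,"dx":0.1,"dy":-1,"dz":0,"fingers":1},{"ax":0,"ay":0,"az":0,"dx":0.1,"dy":-1,"dz":0,"fingers":1},{"ax":0,"ay":0,"az":0,"dx":0.1,"dy":-1,"dz":0,"fingers":1},{"ax":0,"ay":0,"az":0,"dx":0.1,"dy":-1,"dz":0,"fingers":1},{"ax":0,"ay":0,"az":0,"dx":0,"dy":-1,"dz":0,"fingers":1}]'
python3 -m pendant '[{"ax":0,"ay":0,"az":0,"dx":0,"dy":-1,"dz":0,"fingers":1},{"ax":0,"ay":0,"az":0,"dx":0,"dy":-1,"dz":0,"fingers":1},{"ax":0,"ay":0,"az":0,"dx":0,"dy":-1,"dz":0,"fingers":1},{"ax":0,"ay":0,"az":0,"dx":0,"dy":-1,"dz":0,"fingers":1},{"ax":0,"ay":0,"az":0,"dx":0,"dy":-1,"dz":0,"fingers":1},{"ax":0,"ay":0,"az":0,"dx":0,"dy":-1,"dz":0,"fingers":1},{"ax":0,"ay":0,"az":0,"dx":0,"dy":-0.7,"dz":0,"fingers":1},{"ax":0,"ay":0,"az":0,"dx":0,"dy":0,"dz":0,"fingers":1}]'
python3 look.py red 17 w3
```

```text
time_s: 9.07
ee_pos: [570.6, -202.0, 144.2]
orientation: [-0.0, 1.0, -0.0, -0.0]
contact_force: [0.9, -0.3, -1.0]
gripper_width: 26.5
finger_force: 59.1
time_s: 10.32
ee_pos: [593.2, 47.8, 144.2]
orientation: [-0.0, 1.0, -0.0, -0.0]
contact_force: [0.7, 0.2, -1.7]
gripper_width: 26.7
finger_force: 59.1
time_s: 11.32
ee_pos: [593.9, 215.4, 144.1]
orientation: [0.0, 1.0, 0.0, -0.0]
contact_force: [-0.4, -0.4, -1.6]
gripper_width: 26.5
finger_force: 59.2
[593.9 215.4 144.1] 26.5
257.0 186.5 [ 55  54 839] box [595.1 213.9] cen [597.7 213.3] shift [0.05 0.06 0.  ]
256.5 258.0 [  54   41 1104] box [513.8 214.3] cen [518.4 214.3] shift [-3.21  0.04  0.  ]
```

View pics/w3.png

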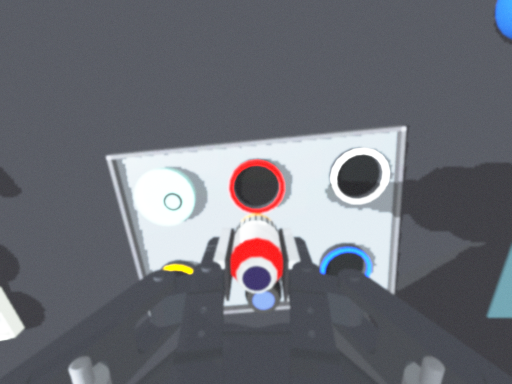

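Objective held upright at (257,260), red rim centred at (257,186), aligned. Lowering.

```bash
python3 -m pendant '[{"ax":0,"ay":0,"az":0,"dx":0.04,"dy":0.05,"dz":0.6,"fingers":1},{"ax":0,"ay":0,"az":0,"dx":0,"dy":0,"dz":0.8,"fingers":1},{"ax":0,"ay":0,"az":0,"dx":0,"dy":0,"dz":0.8,"fingers":1},{"ax":0,"ay":0,"az":0,"dx":0,"dy":0,"dz":0.8,"fingers":1},{"ax":0,"ay":0,"az":0,"dx":0,"dy":0,"dz":0.6,"fingers":1},{"ax":0,"ay":0,"az":0,"dx":0,"dy":0,"dz":0.3,"fingers":1},{"ax":0,"ay":0,"az":0,"dx":0,"dy":0,"dz":0.1,"fingers":1},{"ax":0,"ay":0,"az":0,"dx":0,"dy":0,"dz":0.08,"fingers":1},{"ax":0,"ay":0,"az":0,"dx":0,"dy":0,"dz":0,"fingers":1}]'
```

```text
time_s: 12.5
ee_pos: [595.2, 212.9, 42.8]
orientation: [-0.0, 1.0, -0.0, 0.0]
contact_force: [1.5, -0.6, -0.8]
gripper_width: 26.3
finger_force: 59.2
```

```bash
python3 -m pendant '[{"ax":0,"ay":0,"az":0,"dx":0,"dy":0,"dz":0.06,"fingers":1},{"ax":0,"ay":0,"az":0,"dx":0,"dy":0,"dz":0.06,"fingers":1},{"ax":0,"ay":0,"az":0,"dx":0,"dy":0,"dz":0,"fingers":1}]'
```

```text
time_s: 12.88
ee_pos: [595.0, 212.7, 39.3]
orientation: [-0.0, 1.0, -0.0, 0.0]
contact_force: [-0.1, -0.3, -1.6]
gripper_width: 26.5
finger_force: 59.3
```

```bash
python3 -m pendant '[{"ax":0,"ay":0,"az":0,"dx":0,"dy":0,"dz":0.03,"fingers":1},{"ax":0,"ay":0,"az":0,"dx":0,"dy":0,"dz":0,"fingers":1}]'
```

```text
time_s: 13.12
ee_pos: [595.0, 212.7, 39.3]
orientation: [-0.0, 1.0, -0.0, 0.0]
contact_force: [-2.7, -0.9, 5.0]
gripper_width: 26.2
finger_force: 59.7
```

Contact at z≈39. Opening slowly.

```bash
python3 -m pendant '[{"ax":0,"ay":0,"az":0,"dx":0,"dy":0,"dz":0,"fingers":0.25},{"ax":0,"ay":0,"az":0,"dx":0,"dy":0,"dz":0,"fingers":0.1},{"ax":0,"ay":0,"az":0,"dx":0,"dy":0,"dz":0,"fingers":-0.1},{"ax":0,"ay":0,"az":0,"dx":0,"dy":0,"dz":0,"fingers":-0.1},{"ax":0,"ay":0,"az":0,"dx":0,"dy":0,"dz":-0.4,"fingers":-0.1},{"ax":0,"ay":0,"az":0,"dx":0,"dy":0,"dz":-0.8,"fingers":-0.1},{"ax":0,"ay":0,"az":0,"dx":0,"dy":0,"dz":-1,"fingers":-0.1},{"ax":0,"ay":0,"az":0,"dx":0,"dy":0,"dz":-1,"fingers":-0.4},{"ax":0,"ay":0,"az":0,"dx":0,"dy":0,"dz":-1,"fingers":-0.4},{"ax":0,"ay":0,"az":0,"dx":0,"dy":0,"dz":-1,"fingers":-0.4}]'
python3 look.py white 17 w4
```

```text
time_s: 14.38
ee_pos: [595.0, 212.7, 170.3]
orientation: [-0.0, 1.0, -0.0, 0.0]
contact_force: [0.8, 0.9, 0.3]
gripper_width: 59.7
finger_force: 0.0
[595.  212.7 170.3] 59.7
253.0 209.5 [  273   170 28722] box [561.2 215.7] cen [566.5 208.2] shift [-1.35 -0.12 -0.  ]
256.0 174.5 [ 27  14 168] box [601.9 212.3] cen [603.2 213.6] shift [0.28 0.01 0.  ]
256.0 191.5 [ 21  20 235] box [582.5 212.3] cen [583.  212.7] shift [-0.5   0.01 -0.  ]
19.0 285.5 [  39   84 1790] box [459.2 507.5] cen [443.1 519.2] shift [ -5.44 -11.79   0.  ]
291.0 292.0 [ 49   7 156] box [449.8 168.4] cen [449.5 168.2] shift [-5.8   1.78 -0.  ]
225.5 297.5 [ 62   8 188] box [441.4 250.9] cen [441.2 251.4] shift [-6.14 -1.53 -0.  ]
```

View pics/w4.png

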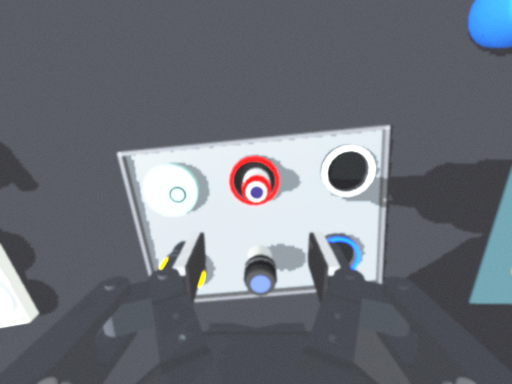

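Red stands upright in its canister at (256,185). Off to yellow.

```bash
python3 -m pendant '[{"ax":0,"ay":0,"az":0,"dx":-0.1,"dy":1,"dz":0,"fingers":-0.4},{"ax":0,"ay":0,"az":0,"dx":-0.1,"dy":1,"dz":0,"fingers":-0.4},{"ax":0,"ay":0,"az":0,"dx":-0.1,"dy":1,"dz":0,"fingers":-0.4},{"ax":0,"ay":0,"az":0,"dx":-0.1,"dy":1,"dz":0,"fingers":-0.4},{"ax":0,"ay":0,"az":0,"dx":-0.1,"dy":1,"dz":0,"fingers":-0.4},{"ax":0,"ay":0,"az":0,"dx":-0.1,"dy":1,"dz":0,"fingers":-0.4},{"ax":0,"ay":0,"az":0,"dx":-0.1,"dy":1,"dz":0,"fingers":-0.4},{"ax":0,"ay":0,"az":0,"dx":-0.1,"dy":1,"dz":0,"fingers":-0.4},{"ax":0,"ay":0,"az":0,"dx":-0.1,"dy":1,"dz":0,"fingers":-0.4},{"ax":0,"ay":0,"az":0,"dx":0,"dy":1,"dz":0,"fingers":-0.4}]'
python3 -m pendant '[{"ax":0,"ay":0,"az":0,"dx":0,"dy":1,"dz":0,"fingers":-0.4},{"ax":0,"ay":0,"az":0,"dx":0,"dy":1,"dz":0,"fingers":-0.4},{"ax":0,"ay":0,"az":0,"dx":0,"dy":1,"dz":0,"fingers":-0.4},{"ax":0,"ay":0,"az":0,"dx":0,"dy":1,"dz":0,"fingers":-0.4},{"ax":0,"ay":0,"az":0,"dx":0,"dy":1,"dz":0,"fingers":-0.4},{"ax":0,"ay":0,"az":0,"dx":0,"dy":1,"dz":0,"fingers":-0.4},{"ax":0,"ay":0,"az":0,"dx":0,"dy":1,"dz":0,"fingers":-0.4},{"ax":0,"ay":0,"az":0,"dx":0,"dy":0.2,"dz":0,"fingers":-0.4},{"ax":0,"ay":0,"az":0,"dx":0,"dy":0,"dz":0,"fingers":-0.4}]'
cat > lookobj.py <<'E'
from h import *
import sys
c=sys.argv[1]; H={"red":53,"yellow":58,"blue":65,"white":68}[c]
s=r.observe(); p,d=optics.capture("wrist"); C=cam("wrist",s)
cv2.imwrite(f"pics/{sys.argv[2]}.png",p[:,:,::-1]); print(s["ee_pos"].round(1))
for ce,st in blobs(mask(p,c),60):
    if st[2]>60 or abs(ce[0]-256)>60: continue
    sub=mask(p,c)[st[1]:st[1]+st[3],st[0]:st[0]+st[2]]
    (u,v),rad=cv2.minEnclosingCircle(cv2.findNonZero(sub)); u+=st[0]; v+=st[1]
    X=ray(C,u,v,43); print(round(u,1),round(v,1),round(rad,1),X.round(1),"shift",dist(X,s))
    t=project(C,[*X,H]).round(1); print("predicted lens",t)
    u0,v0=int(ce[0])-40,int(ce[1])-40; cv2.imwrite(f"pics/{sys.argv[2]}c.png",cv2.resize(p[v0:v0+80,u0:u0+80,::-1],(480,480))); print("crop",u0,v0)
E
python3 lookobj.py yellow w5
```

```text
time_s: 15.68
ee_pos: [571.8, -39.1, 168.6]
orientation: [0.0, 1.0, -0.001, -0.0]
contact_force: [0.3, 0.3, 0.1]
gripper_width: 59.7
finger_force: 0.0
time_s: 16.8
ee_pos: [571.7, -217.9, 168.4]
orientation: [-0.0, 1.0, -0.001, -0.0]
contact_force: [-0.3, 0.2, 0.1]
gripper_width: 59.8
finger_force: 0.0
[ 571.7 -217.9  168.4]
255.7 185.4 13.5 [ 574.5 -218.1] shift [ 0.11  0.01 -0.  ]
predicted lens [255.7 190. ]
crop 216 140
```

View pics/w5c.png

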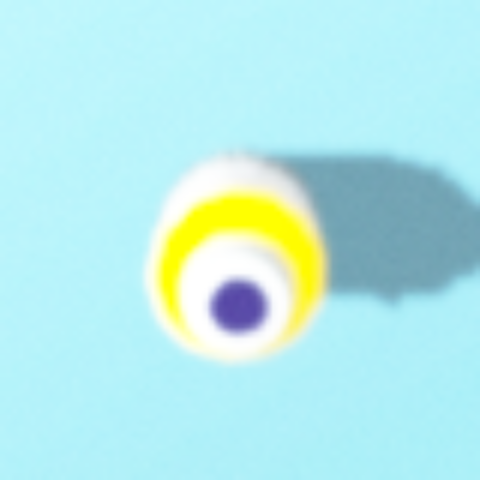

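Lens at (255.7,190.8), within 1 px of the prediction. Grasp yellow and carry.

```bash
python3 -m pendant '[{"ax":0,"ay":0,"az":0,"dx":0.09,"dy":0,"dz":0.5,"fingers":-0.4},{"ax":0,"ay":0,"az":0,"dx":0,"dy":0,"dz":0.9,"fingers":-0.4},{"ax":0,"ay":0,"az":0,"dx":0,"dy":0,"dz":0.9,"fingers":-0.4},{"ax":0,"ay":0,"az":0,"dx":0,"dy":0,"dz":0.9,"fingers":-0.4},{"ax":0,"ay":0,"az":0,"dx":0,"dy":0,"dz":0.9,"fingers":-0.4},{"ax":0,"ay":0,"az":0,"dx":0,"dy":0,"dz":0.8,"fingers":-0.4},{"ax":0,"ay":0,"az":0,"dx":0,"dy":0,"dz":0.48,"fingers":-0.4},{"ax":0,"ay":0,"az":0,"dx":0,"dy":0,"dz":0,"fingers":0}]'
python3 -m pendant '[{"ax":0,"ay":0,"az":0,"dx":0,"dy":0,"dz":0,"fingers":0.2},{"ax":0,"ay":0,"az":0,"dx":0,"dy":0,"dz":0,"fingers":0.3},{"ax":0,"ay":0,"az":0,"dx":0,"dy":0,"dz":0,"fingers":1},{"ax":0,"ay":0,"az":0,"dx":0,"dy":0,"dz":0,"fingers":1},{"ax":0,"ay":0,"az":0,"dx":0,"dy":0,"dz":0,"fingers":1}]'
```

```text
time_s: 17.85
ee_pos: [573.8, -216.9, 32.9]
orientation: [-0.0, 1.0, -0.0, -0.001]
contact_force: [1.3, -0.2, -0.5]
gripper_width: 43.2
finger_force: 0.0
time_s: 18.48
ee_pos: [575.0, -217.4, 35.2]
orientation: [0.0, 1.0, -0.0, 0.001]
contact_force: [-1.0, 2.4, 6.1]
gripper_width: 26.2
finger_force: 58.8
```

```bash
python3 -m pendant '[{"ax":0,"ay":0,"az":0,"dx":0,"dy":0,"dz":-0.3,"fingers":1},{"ax":0,"ay":0,"az":0,"dx":0,"dy":0,"dz":-0.7,"fingers":1},{"ax":0,"ay":0,"az":0,"dx":0,"dy":0,"dz":-1,"fingers":1},{"ax":0,"ay":0,"az":0,"dx":0,"dy":0,"dz":-1,"fingers":1},{"ax":0,"ay":0,"az":0,"dx":0,"dy":0,"dz":-1,"fingers":1},{"ax":0,"ay":0,"az":0,"dx":0,"dy":-0.5,"dz":-0.4,"fingers":1},{"ax":0,"ay":0,"az":0,"dx":0,"dy":-1,"dz":0,"fingers":1},{"ax":0,"ay":0,"az":0,"dx":0,"dy":-1,"dz":0,"fingers":1},{"ax":0,"ay":0,"az":0,"dx":0,"dy":-1,"dz":0,"fingers":1},{"ax":0,"ay":0,"az":0,"dx":0,"dy":-1,"dz":0,"fingers":1}]'
python3 -m pendant '[{"ax":0,"ay":0,"az":0,"dx":-0.3,"dy":-1,"dz":0,"fingers":1},{"ax":0,"ay":0,"az":0,"dx":-0.3,"dy":-1,"dz":0,"fingers":1},{"ax":0,"ay":0,"az":0,"dx":-0.3,"dy":-1,"dz":0,"fingers":1},{"ax":0,"ay":0,"az":0,"dx":-0.3,"dy":-1,"dz":0,"fingers":1},{"ax":0,"ay":0,"az":0,"dx":-0.3,"dy":-1,"dz":0,"fingers":1},{"ax":0,"ay":0,"az":0,"dx":-0.3,"dy":-1,"dz":0,"fingers":1},{"ax":0,"ay":0,"az":0,"dx":-0.3,"dy":-1,"dz":0,"fingers":1},{"ax":0,"ay":0,"az":0,"dx":-0.3,"dy":-1,"dz":0,"fingers":1},{"ax":0,"ay":0,"az":0,"dx":-0.3,"dy":-1,"dz":0,"fingers":1},{"ax":0,"ay":0,"az":0,"dx":-0.3,"dy":-1,"dz":0,"fingers":1}]'
python3 -m pendant '[{"ax":0,"ay":0,"az":0,"dx":-0.3,"dy":-1,"dz":0,"fingers":1},{"ax":0,"ay":0,"az":0,"dx":-0.3,"dy":-1,"dz":0,"fingers":1},{"ax":0,"ay":0,"az":0,"dx":-0.26,"dy":-1,"dz":0,"fingers":1},{"ax":0,"ay":0,"az":0,"dx":0,"dy":-1,"dz":0,"fingers":1},{"ax":0,"ay":0,"az":0,"dx":0,"dy":-1,"dz":0,"fingers":1},{"ax":0,"ay":0,"az":0,"dx":0,"dy":-0.8,"dz":0,"fingers":1},{"ax":0,"ay":0,"az":0,"dx":0,"dy":-0.5,"dz":0,"fingers":1},{"ax":0,"ay":0,"az":0,"dx":0,"dy":0,"dz":0,"fingers":1}]'
python3 look.py yellow 17 w6
```

```text
time_s: 19.73
ee_pos: [574.0, -103.4, 144.0]
orientation: [-0.0, 1.0, -0.0, -0.0]
contact_force: [0.3, -0.1, -1.4]
gripper_width: 26.1
finger_force: 59.1
time_s: 20.98
ee_pos: [498.7, 146.4, 144.1]
orientation: [-0.0, 1.0, -0.0, -0.0]
contact_force: [0.4, -0.9, -2.3]
gripper_width: 26.4
finger_force: 59.1
time_s: 21.98
ee_pos: [478.3, 303.3, 143.7]
orientation: [0.0, 1.0, -0.0, -0.0]
contact_force: [-0.1, -0.0, -1.6]
gripper_width: 26.6
finger_force: 59.1
[478.3 303.3 143.7] 26.6
255.5 189.0 [ 56  55 980] box [476.9 303.4] cen [477.9 302.9] shift [-0.05 -0.    0.  ]
256.5 261.0 [  54   45 1242] box [394.6 302.3] cen [399.7 302.5] shift [-3.35  0.04  0.  ]
```

```bash
python3 -m pendant '[{"ax":0,"ay":0,"az":0,"dx":-0.05,"dy":0,"dz":0.6,"fingers":1},{"ax":0,"ay":0,"az":0,"dx":0,"dy":0,"dz":0.9,"fingers":1},{"ax":0,"ay":0,"az":0,"dx":0,"dy":0,"dz":0.9,"fingers":1},{"ax":0,"ay":0,"az":0,"dx":0,"dy":0,"dz":0.9,"fingers":1},{"ax":0,"ay":0,"az":0,"dx":0,"dy":0,"dz":0.5,"fingers":1},{"ax":0,"ay":0,"az":0,"dx":0,"dy":0,"dz":0.2,"fingers":1},{"ax":0,"ay":0,"az":0,"dx":0,"dy":0,"dz":0.08,"fingers":1},{"ax":0,"ay":0,"az":0,"dx":0,"dy":0,"dz":0.06,"fingers":1},{"ax":0,"ay":0,"az":0,"dx":0,"dy":0,"dz":0.04,"fingers":1},{"ax":0,"ay":0,"az":0,"dx":0,"dy":0,"dz":0,"fingers":1}]'
python3 -m pendant '[{"ax":0,"ay":0,"az":0,"dx":0,"dy":0,"dz":0.03,"fingers":1},{"ax":0,"ay":0,"az":0,"dx":0,"dy":0,"dz":0,"fingers":1}]'
```

```text
time_s: 23.28
ee_pos: [477.1, 302.9, 39.8]
orientation: [-0.0, 1.0, -0.0, 0.0]
contact_force: [-0.6, -0.7, -1.8]
gripper_width: 26.4
finger_force: 59.1
time_s: 23.52
ee_pos: [477.2, 302.9, 39.2]
orientation: [-0.0, 1.0, -0.0, 0.0]
contact_force: [-0.5, -0.2, 2.8]
gripper_width: 26.2
finger_force: 59.5
```

```bash
python3 -m pendant '[{"ax":0,"ay":0,"az":0,"dx":0,"dy":0,"dz":0,"fingers":0.25},{"ax":0,"ay":0,"az":0,"dx":0,"dy":0,"dz":0,"fingers":0.1},{"ax":0,"ay":0,"az":0,"dx":0,"dy":0,"dz":0,"fingers":-0.1},{"ax":0,"ay":0,"az":0,"dx":0,"dy":0,"dz":0,"fingers":-0.1},{"ax":0,"ay":0,"az":0,"dx":0,"dy":0,"dz":-0.4,"fingers":-0.1},{"ax":0,"ay":0,"az":0,"dx":0,"dy":0,"dz":-0.8,"fingers":-0.1},{"ax":0,"ay":0,"az":0,"dx":0,"dy":0,"dz":-1,"fingers":-0.1},{"ax":0,"ay":0,"az":0,"dx":0,"dy":0,"dz":-1,"fingers":-0.4},{"ax":0,"ay":0,"az":0,"dx":0,"dy":0,"dz":-1,"fingers":-0.4},{"ax":0,"ay":0,"az":0,"dx":0,"dy":0,"dz":-1,"fingers":-0.4}]'
python3 look.py yellow 17 w7
```

```text
time_s: 24.78
ee_pos: [477.0, 302.7, 170.5]
orientation: [-0.0, 1.0, -0.0, 0.0]
contact_force: [-0.9, 1.1, -0.2]
gripper_width: 59.6
finger_force: 0.0
[477.  302.7 170.5] 59.6
255.0 180.0 [  51   51 1099] box [477.7 303.5] cen [477.3 303.5] shift [ 0.03 -0.03  0.  ]
```

View pics/w7.png

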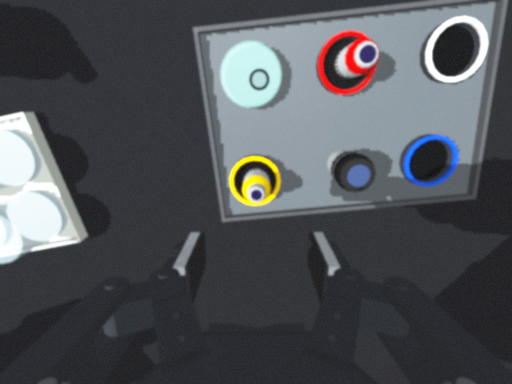

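```bash
python3 -m pendant '[{"ax":0,"ay":0,"az":0,"dx":-0.06,"dy":1,"dz":0,"fingers":-0.4},{"ax":0,"ay":0,"az":0,"dx":-0.06,"dy":1,"dz":0,"fingers":-0.4},{"ax":0,"ay":0,"az":0,"dx":-0.06,"dy":1,"dz":0,"fingers":-0.4},{"ax":0,"ay":0,"az":0,"dx":-0.06,"dy":1,"dz":0,"fingers":-0.4},{"ax":0,"ay":0,"az":0,"dx":-0.06,"dy":1,"dz":0,"fingers":-0.4},{"ax":0,"ay":0,"az":0,"dx":-0.06,"dy":1,"dz":0,"fingers":-0.4},{"ax":0,"ay":0,"az":0,"dx":-0.06,"dy":1,"dz":0,"fingers":-0.4},{"ax":0,"ay":0,"az":0,"dx":-0.06,"dy":1,"dz":0,"fingers":-0.4},{"ax":0,"ay":0,"az":0,"dx":-0.06,"dy":1,"dz":0,"fingers":-0.4},{"ax":0,"ay":0,"az":0,"dx":-0.06,"dy":1,"dz":0,"fingers":-0.4}]'
python3 -m pendant '[{"ax":0,"ay":0,"az":0,"dx":0,"dy":1,"dz":0,"fingers":-0.4},{"ax":0,"ay":0,"az":0,"dx":0,"dy":1,"dz":0,"fingers":-0.4},{"ax":0,"ay":0,"az":0,"dx":0,"dy":1,"dz":0,"fingers":-0.4},{"ax":0,"ay":0,"az":0,"dx":0,"dy":1,"dz":0,"fingers":-0.4},{"ax":0,"ay":0,"az":0,"dx":0,"dy":1,"dz":0,"fingers":-0.4},{"ax":0,"ay":0,"az":0,"dx":0,"dy":1,"dz":0,"fingers":-0.4},{"ax":0,"ay":0,"az":0,"dx":0,"dy":1,"dz":0,"fingers":-0.4},{"ax":0,"ay":0,"az":0,"dx":0,"dy":1,"dz":0,"fingers":-0.4},{"ax":0,"ay":0,"az":0,"dx":0,"dy":1,"dz":0,"fingers":-0.4},{"ax":0,"ay":0,"az":0,"dx":0,"dy":0.76,"dz":0,"fingers":-0.4}]'
python3 -m pendant '[{"ax":0,"ay":0,"az":0,"dx":0,"dy":1,"dz":0,"fingers":-0.4},{"ax":0,"ay":0,"az":0,"dx":0,"dy":0,"dz":0,"fingers":-0.4}]'
python3 lookobj.py blue w8
```

```text
time_s: 26.08
ee_pos: [461.5, 51.0, 168.8]
orientation: [0.0, 1.0, -0.0, 0.0]
contact_force: [0.5, 0.2, 1.0]
gripper_width: 59.9
finger_force: 0.0
time_s: 27.32
ee_pos: [460.8, -192.9, 168.7]
orientation: [0.0, 1.0, -0.001, -0.0]
contact_force: [-0.3, -0.7, 0.7]
gripper_width: 59.9
finger_force: 0.0
time_s: 27.58
ee_pos: [460.8, -217.9, 168.6]
orientation: [0.0, 1.0, -0.002, -0.0]
contact_force: [-0.4, -0.7, -0.6]
gripper_width: 60.0
finger_force: 0.0
[ 460.8 -217.9  168.6]
260.0 185.5 11.2 [ 463.5 -222.3] shift [ 0.11  0.18 -0.  ]
predicted lens [260.3 192.5]
crop 223 144
```

View pics/w8c.png

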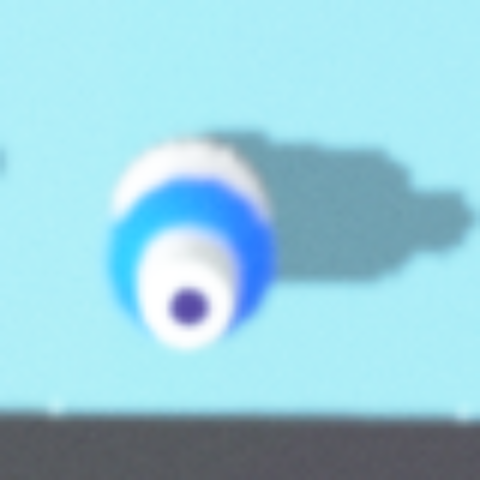

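Yellow is upright in its canister (255,185). Blue's ring is centred at (255,187.5) with the lens at (254,195), so it is directly below the tool, about (461,-217). Grasp.

```bash
python3 -m pendant '[{"ax":0,"ay":0,"az":0,"dx":0.02,"dy":-0.04,"dz":0.5,"fingers":-0.4},{"ax":0,"ay":0,"az":0,"dx":0,"dy":0,"dz":0.9,"fingers":-0.4},{"ax":0,"ay":0,"az":0,"dx":0,"dy":0,"dz":0.9,"fingers":-0.4},{"ax":0,"ay":0,"az":0,"dx":0,"dy":0,"dz":0.9,"fingers":-0.4},{"ax":0,"ay":0,"az":0,"dx":0,"dy":0,"dz":0.9,"fingers":-0.4},{"ax":0,"ay":0,"az":0,"dx":0,"dy":0,"dz":0.8,"fingers":-0.4},{"ax":0,"ay":0,"az":0,"dx":0,"dy":0,"dz":0.48,"fingers":-0.4},{"ax":0,"ay":0,"az":0,"dx":0,"dy":0,"dz":0,"fingers":0}]'
python3 -m pendant '[{"ax":0,"ay":0,"az":0,"dx":0,"dy":0,"dz":0,"fingers":0.2},{"ax":0,"ay":0,"az":0,"dx":0,"dy":0,"dz":0,"fingers":0.3},{"ax":0,"ay":0,"az":0,"dx":0,"dy":0,"dz":0,"fingers":1},{"ax":0,"ay":0,"az":0,"dx":0,"dy":0,"dz":0,"fingers":1},{"ax":0,"ay":0,"az":0,"dx":0,"dy":0,"dz":0,"fingers":1}]'
```

```text
time_s: 28.62
ee_pos: [461.5, -214.8, 33.4]
orientation: [-0.0, 1.0, -0.0, -0.001]
contact_force: [0.6, 0.1, 0.3]
gripper_width: 43.6
finger_force: 0.0
time_s: 29.25
ee_pos: [462.7, -215.3, 35.3]
orientation: [0.0, 1.0, -0.0, 0.001]
contact_force: [-1.0, 1.2, 5.2]
gripper_width: 26.2
finger_force: 58.6
```

```bash
python3 -m pendant '[{"ax":0,"ay":0,"az":0,"dx":0,"dy":0,"dz":-0.3,"fingers":1},{"ax":0,"ay":0,"az":0,"dx":0,"dy":0,"dz":-0.7,"fingers":1},{"ax":0,"ay":0,"az":0,"dx":0,"dy":0,"dz":-1,"fingers":1},{"ax":0,"ay":0,"az":0,"dx":0,"dy":0,"dz":-1,"fingers":1},{"ax":0,"ay":0,"az":0,"dx":0,"dy":0,"dz":-1,"fingers":1},{"ax":0,"ay":0,"az":0,"dx":0,"dy":-0.26,"dz":-0.4,"fingers":1},{"ax":0,"ay":0,"az":0,"dx":0,"dy":-1,"dz":0,"fingers":1},{"ax":0,"ay":0,"az":0,"dx":0,"dy":-1,"dz":0,"fingers":1},{"ax":0,"ay":0,"az":0,"dx":0,"dy":-1,"dz":0,"fingers":1},{"ax":0,"ay":0,"az":0,"dx":0,"dy":-1,"dz":0,"fingers":1}]'
python3 -m pendant '[{"ax":0,"ay":0,"az":0,"dx":0.2,"dy":-1,"dz":0,"fingers":1},{"ax":0,"ay":0,"az":0,"dx":0.2,"dy":-1,"dz":0,"fingers":1},{"ax":0,"ay":0,"az":0,"dx":0.2,"dy":-1,"dz":0,"fingers":1},{"ax":0,"ay":0,"az":0,"dx":0.2,"dy":-1,"dz":0,"fingers":1},{"ax":0,"ay":0,"az":0,"dx":0.2,"dy":-1,"dz":0,"fingers":1},{"ax":0,"ay":0,"az":0,"dx":0.2,"dy":-1,"dz":0,"fingers":1},{"ax":0,"ay":0,"az":0,"dx":0.26,"dy":-1,"dz":0,"fingers":1},{"ax":0,"ay":0,"az":0,"dx":0,"dy":-1,"dz":0,"fingers":1},{"ax":0,"ay":0,"az":0,"dx":0,"dy":-1,"dz":0,"fingers":1},{"ax":0,"ay":0,"az":0,"dx":0,"dy":0,"dz":0,"fingers":1}]'
python3 look.py blue 17 w9
```

```text
time_s: 30.5
ee_pos: [461.6, -107.6, 143.8]
orientation: [-0.0, 1.0, -0.0, -0.0]
contact_force: [0.6, -0.1, -2.6]
gripper_width: 26.1
finger_force: 59.2
time_s: 31.75
ee_pos: [498.4, 117.6, 143.8]
orientation: [0.0, 1.0, 0.001, -0.0]
contact_force: [0.1, 0.3, -1.9]
gripper_width: 26.3
finger_force: 59.3
[498.4 117.6 143.8] 26.3
263.5 179.5 [44 40 90] box [506.8 109.8] cen [516.  102.8] shift [ 0.34  0.31 -0.  ]
258.0 187.0 [ 49  47 284] box [499.1 115.2] cen [500.7 117.4] shift [ 0.03  0.1  -0.  ]
256.5 262.5 [  54   44 1312] box [412.7 116.5] cen [417.2 116.8] shift [-3.43  0.04  0.  ]
```

```bash
python3 -m pendant '[{"ax":0,"ay":0,"az":0,"dx":0.03,"dy":0.09,"dz":0.6,"fingers":1},{"ax":0,"ay":0,"az":0,"dx":0,"dy":0,"dz":0.9,"fingers":1},{"ax":0,"ay":0,"az":0,"dx":0,"dy":0,"dz":0.9,"fingers":1},{"ax":0,"ay":0,"az":0,"dx":0,"dy":0,"dz":0.9,"fingers":1},{"ax":0,"ay":0,"az":0,"dx":0,"dy":0,"dz":0.5,"fingers":1},{"ax":0,"ay":0,"az":0,"dx":0,"dy":0,"dz":0.2,"fingers":1},{"ax":0,"ay":0,"az":0,"dx":0,"dy":0,"dz":0.08,"fingers":1},{"ax":0,"ay":0,"az":0,"dx":0,"dy":0,"dz":0.06,"fingers":1},{"ax":0,"ay":0,"az":0,"dx":0,"dy":0,"dz":0.04,"fingers":1},{"ax":0,"ay":0,"az":0,"dx":0,"dy":0,"dz":0,"fingers":1}]'
python3 -m pendant '[{"ax":0,"ay":0,"az":0,"dx":0,"dy":0,"dz":0.03,"fingers":1},{"ax":0,"ay":0,"az":0,"dx":0,"dy":0,"dz":0,"fingers":1}]'
```

```text
time_s: 33.05
ee_pos: [499.8, 114.1, 40.1]
orientation: [-0.0, 1.0, -0.0, 0.0]
contact_force: [-0.1, 0.2, -2.2]
gripper_width: 25.8
finger_force: 59.3
time_s: 33.3
ee_pos: [499.8, 114.1, 39.4]
orientation: [-0.0, 1.0, -0.0, 0.0]
contact_force: [-1.9, 0.5, 1.9]
gripper_width: 25.9
finger_force: 59.8
```

```bash
python3 -m pendant '[{"ax":0,"ay":0,"az":0,"dx":0,"dy":0,"dz":0,"fingers":0.25},{"ax":0,"ay":0,"az":0,"dx":0,"dy":0,"dz":0,"fingers":0.1},{"ax":0,"ay":0,"az":0,"dx":0,"dy":0,"dz":0,"fingers":-0.1},{"ax":0,"ay":0,"az":0,"dx":0,"dy":0,"dz":0,"fingers":-0.1},{"ax":0,"ay":0,"az":0,"dx":0,"dy":0,"dz":-0.4,"fingers":-0.1},{"ax":0,"ay":0,"az":0,"dx":0,"dy":0,"dz":-0.8,"fingers":-0.1},{"ax":0,"ay":0,"az":0,"dx":0,"dy":0,"dz":-1,"fingers":-0.1},{"ax":0,"ay":0,"az":0,"dx":0,"dy":0,"dz":-1,"fingers":-0.4},{"ax":0,"ay":0,"az":0,"dx":0,"dy":0,"dz":-1,"fingers":-0.4},{"ax":0,"ay":0,"az":0,"dx":0,"dy":0,"dz":-1,"fingers":-0.4}]'
python3 look.py blue 17 w10
python3 -m pendant '[{"ax":0,"ay":0,"az":0,"dx":-0.1,"dy":1,"dz":0,"fingers":-0.4},{"ax":0,"ay":0,"az":0,"dx":-0.1,"dy":1,"dz":0,"fingers":-0.4},{"ax":0,"ay":0,"az":0,"dx":-0.1,"dy":1,"dz":0,"fingers":-0.4},{"ax":0,"ay":0,"az":0,"dx":-0.1,"dy":1,"dz":0,"fingers":-0.4},{"ax":0,"ay":0,"az":0,"dx":-0.1,"dy":1,"dz":0,"fingers":-0.4},{"ax":0,"ay":0,"az":0,"dx":-0.1,"dy":1,"dz":0,"fingers":-0.4},{"ax":0,"ay":0,"az":0,"dx":-0.1,"dy":1,"dz":0,"fingers":-0.4},{"ax":0,"ay":0,"az":0,"dx":-0.1,"dy":1,"dz":0,"fingers":-0.4},{"ax":0,"ay":0,"az":0,"dx":-0.2,"dy":1,"dz":0,"fingers":-0.4},{"ax":0,"ay":0,"az":0,"dx":0,"dy":0.5,"dz":0,"fingers":-0.4}]'
python3 -m pendant '[{"ax":0,"ay":0,"az":0,"dx":0,"dy":0,"dz":0,"fingers":-0.4}]'
python3 lookobj.py white w11
python3 - <<'E'
import cv2,numpy as np
a=cv2.imread("pics/w10.png")[60:360,60:460]; b=cv2.imread("pics/w11.png")[130:255,200:325]
cv2.imwrite("pics/m.png",np.hstack([a,cv2.resize(b,(375,375))[:300]]))
E
```

```text
time_s: 34.55
ee_pos: [499.6, 113.9, 170.7]
orientation: [-0.0, 1.0, -0.0, 0.0]
contact_force: [1.3, -0.8, 0.1]
gripper_width: 59.8
finger_force: 0.0
[499.6 113.9 170.7] 59.8
256.0 178.0 [ 47  45 538] box [502.4 113.6] cen [500.1 109.1] shift [0.11 0.01 0.  ]
time_s: 35.85
ee_pos: [474.1, -124.5, 169.6]
orientation: [-0.0, 1.0, -0.001, 0.0]
contact_force: [0.1, -0.1, 0.9]
gripper_width: 59.5
finger_force: 0.0
time_s: 35.98
ee_pos: [474.6, -124.0, 169.4]
orientation: [-0.0, 1.0, -0.001, 0.0]
contact_force: [-0.1, 0.2, 0.0]
gripper_width: 59.7
finger_force: 0.0
[ 474.6 -124.   169.4]
223.0 44.0 13.0 [602.3 -96.6] shift [ 5.11 -1.11  0.  ]
predicted lens [219.1  36.8]
crop 184 2
256.5 184.8 18.4 [ 477.8 -124.9] shift [0.13 0.04 0.  ]
predicted lens [256.5 192.7]
crop 216 144
```

View pics/m.png

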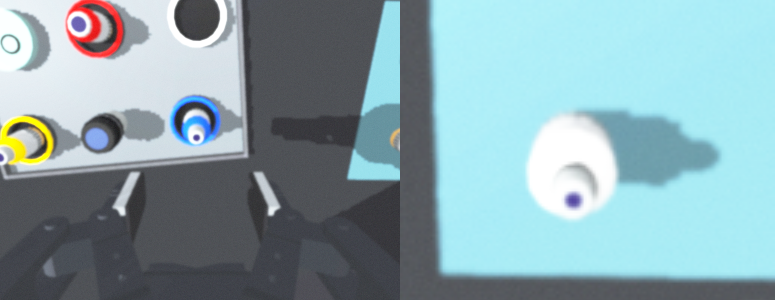

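Blue stands upright in its canister. White lens at (257.7,196.7), so the objective is at about (474,-126). Grasp.

```bash
python3 -m pendant '[{"ax":0,"ay":0,"az":0,"dx":-0.01,"dy":0.07,"dz":0.5,"fingers":-0.4},{"ax":0,"ay":0,"az":0,"dx":0,"dy":0,"dz":0.9,"fingers":-0.4},{"ax":0,"ay":0,"az":0,"dx":0,"dy":0,"dz":0.9,"fingers":-0.4},{"ax":0,"ay":0,"az":0,"dx":0,"dy":0,"dz":0.9,"fingers":-0.4},{"ax":0,"ay":0,"az":0,"dx":0,"dy":0,"dz":0.9,"fingers":-0.4},{"ax":0,"ay":0,"az":0,"dx":0,"dy":0,"dz":0.82,"fingers":-0.4},{"ax":0,"ay":0,"az":0,"dx":0,"dy":0,"dz":0.48,"fingers":-0.4},{"ax":0,"ay":0,"az":0,"dx":0,"dy":0,"dz":0,"fingers":0}]'
python3 -m pendant '[{"ax":0,"ay":0,"az":0,"dx":0,"dy":0,"dz":0,"fingers":0.2},{"ax":0,"ay":0,"az":0,"dx":0,"dy":0,"dz":0,"fingers":0.3},{"ax":0,"ay":0,"az":0,"dx":0,"dy":0,"dz":0,"fingers":1},{"ax":0,"ay":0,"az":0,"dx":0,"dy":0,"dz":0,"fingers":1},{"ax":0,"ay":0,"az":0,"dx":0,"dy":0,"dz":0,"fingers":1}]'
```

```text
time_s: 37.02
ee_pos: [473.5, -125.0, 33.1]
orientation: [0.0, 1.0, -0.0, -0.001]
contact_force: [-0.5, 0.1, -0.1]
gripper_width: 43.9
finger_force: 0.0
time_s: 37.65
ee_pos: [474.7, -125.1, 35.0]
orientation: [-0.0, 1.0, -0.0, 0.001]
contact_force: [-1.7, 1.4, 5.2]
gripper_width: 26.4
finger_force: 58.6
```

```bash
python3 -m pendant '[{"ax":0,"ay":0,"az":0,"dx":0,"dy":0,"dz":-0.3,"fingers":1},{"ax":0,"ay":0,"az":0,"dx":0,"dy":0,"dz":-0.7,"fingers":1},{"ax":0,"ay":0,"az":0,"dx":0,"dy":0,"dz":-1,"fingers":1},{"ax":0,"ay":0,"az":0,"dx":0,"dy":0,"dz":-1,"fingers":1},{"ax":0,"ay":0,"az":0,"dx":0,"dy":0,"dz":-1,"fingers":1},{"ax":0,"ay":0,"az":0,"dx":0.46,"dy":-0.56,"dz":-0.4,"fingers":1},{"ax":0,"ay":0,"az":0,"dx":0.8,"dy":-1,"dz":0,"fingers":1},{"ax":0,"ay":0,"az":0,"dx":0.8,"dy":-1,"dz":0,"fingers":1},{"ax":0,"ay":0,"az":0,"dx":0.8,"dy":-1,"dz":0,"fingers":1},{"ax":0,"ay":0,"az":0,"dx":0.8,"dy":-1,"dz":0,"fingers":1}]'
python3 -m pendant '[{"ax":0,"ay":0,"az":0,"dx":0.8,"dy":-1,"dz":0,"fingers":1},{"ax":0,"ay":0,"az":0,"dx":0.8,"dy":-1,"dz":0,"fingers":1},{"ax":0,"ay":0,"az":0,"dx":0,"dy":-1,"dz":0,"fingers":1},{"ax":0,"ay":0,"az":0,"dx":0,"dy":-1,"dz":0,"fingers":1},{"ax":0,"ay":0,"az":0,"dx":0,"dy":-1,"dz":0,"fingers":1},{"ax":0,"ay":0,"az":0,"dx":0,"dy":0,"dz":0,"fingers":1}]'
python3 look.py white 17 w12
```

```text
time_s: 38.9
ee_pos: [566.4, -9.8, 143.7]
orientation: [0.0, 1.0, -0.0, -0.0]
contact_force: [0.5, 0.4, -1.9]
gripper_width: 26.0
finger_force: 59.2
time_s: 39.65
ee_pos: [605.8, 115.8, 143.4]
orientation: [0.0, 1.0, 0.001, -0.0]
contact_force: [0.2, -0.8, -2.6]
gripper_width: 26.3
finger_force: 59.2
[605.8 115.8 143.4] 26.3
155.5 223.0 [  298   169 26369] box [567.3 219.6] cen [579.7 207.2] shift [-1.53 -4.15  0.  ]
158.5 198.5 [ 30  28 343] box [594.3 213.5] cen [599.  209.3] shift [-0.46 -3.91 -0.  ]
255.5 295.5 [  66   50 1530] box [477.  115.7] cen [477.  116.3] shift [-5.15 -0.    0.  ]
88.0 298.5 [ 35  30 536] box [472.5 307.6] cen [474.7 305.1] shift [-5.32 -7.68  0.  ]
68.0 323.0 [ 23  19 239] box [437.3 338. ] cen [439.7 338.3] shift [-6.73 -8.9   0.  ]
77.0 374.5 [ 17  18 199] box [354.8 344.1] cen [352.7 345.2] shift [-1.003e+01 -9.150e+00  1.000e-02]
```

View pics/w12.png

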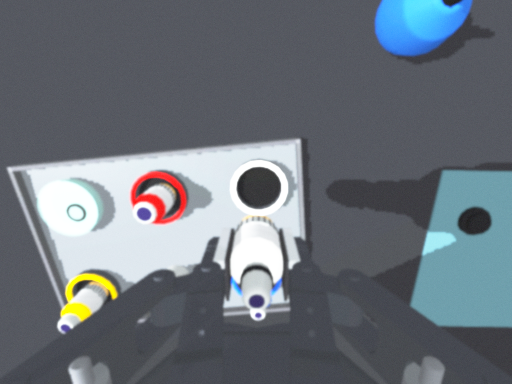

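White rim centred at (259.5,187.5), so about 3 mm off in y. Correct and lower.

```bash
python3 -m pendant '[{"ax":0,"ay":0,"az":0,"dx":0,"dy":0.13,"dz":0.6,"fingers":1},{"ax":0,"ay":0,"az":0,"dx":0,"dy":0,"dz":0.9,"fingers":1},{"ax":0,"ay":0,"az":0,"dx":0,"dy":0,"dz":0.9,"fingers":1},{"ax":0,"ay":0,"az":0,"dx":0,"dy":0,"dz":0.9,"fingers":1},{"ax":0,"ay":0,"az":0,"dx":0,"dy":0,"dz":0.5,"fingers":1},{"ax":0,"ay":0,"az":0,"dx":0,"dy":0,"dz":0.2,"fingers":1},{"ax":0,"ay":0,"az":0,"dx":0,"dy":0,"dz":0.08,"fingers":1},{"ax":0,"ay":0,"az":0,"dx":0,"dy":0,"dz":0.06,"fingers":1},{"ax":0,"ay":0,"az":0,"dx":0,"dy":0,"dz":0.04,"fingers":1},{"ax":0,"ay":0,"az":0,"dx":0,"dy":0,"dz":0,"fingers":1}]'
python3 -m pendant '[{"ax":0,"ay":0,"az":0,"dx":0,"dy":0,"dz":0.03,"fingers":1},{"ax":0,"ay":0,"az":0,"dx":0,"dy":0,"dz":0,"fingers":1}]'
```

```text
time_s: 40.95
ee_pos: [606.0, 110.6, 39.9]
orientation: [-0.0, 1.0, -0.0, 0.0]
contact_force: [0.1, -0.8, -2.7]
gripper_width: 26.2
finger_force: 59.2
time_s: 41.2
ee_pos: [606.0, 110.5, 39.1]
orientation: [-0.0, 1.0, -0.0, 0.0]
contact_force: [-0.2, 0.4, 1.0]
gripper_width: 26.5
finger_force: 59.6
```

```bash
python3 -m pendant '[{"ax":0,"ay":0,"az":0,"dx":0,"dy":0,"dz":0.02,"fingers":1},{"ax":0,"ay":0,"az":0,"dx":0,"dy":0,"dz":0,"fingers":0.25},{"ax":0,"ay":0,"az":0,"dx":0,"dy":0,"dz":0,"fingers":0.1},{"ax":0,"ay":0,"az":0,"dx":0,"dy":0,"dz":0,"fingers":-0.1},{"ax":0,"ay":0,"az":0,"dx":0,"dy":0,"dz":0,"fingers":-0.1},{"ax":0,"ay":0,"az":0,"dx":0,"dy":0,"dz":-0.4,"fingers":-0.1},{"ax":0,"ay":0,"az":0,"dx":0,"dy":0,"dz":-0.8,"fingers":-0.1},{"ax":0,"ay":0,"az":0,"dx":0,"dy":0,"dz":-1,"fingers":-0.1},{"ax":0,"ay":0,"az":0,"dx":0,"dy":0,"dz":-1,"fingers":-0.4},{"ax":0,"ay":0,"az":0,"dx":0,"dy":0,"dz":-1,"fingers":-0.4}]'
python3 -m pendant '[{"ax":0,"ay":0,"az":0,"dx":-0.5,"dy":0,"dz":-1,"fingers":-0.4},{"ax":0,"ay":0,"az":0,"dx":-0.5,"dy":0,"dz":-1,"fingers":-0.4},{"ax":0,"ay":0,"az":0,"dx":-0.5,"dy":0,"dz":-1,"fingers":-0.4},{"ax":0,"ay":0,"az":0,"dx":-0.5,"dy":-0.5,"dz":0,"fingers":-0.4},{"ax":0,"ay":0,"az":0,"dx":0,"dy":0,"dz":0,"fingers":-0.4}]'
python3 - <<'E'
from h import *
p,_=optics.capture("wrist"); q,_=optics.capture("scene")
cv2.imwrite("pics/fin.png",np.hstack([p[:300,100:500],cv2.resize(q[100:200,220:353],(400,300))])[:,:,::-1])
E
```

```text
time_s: 42.45
ee_pos: [606.0, 110.4, 145.0]
orientation: [-0.0, 1.0, -0.0, 0.0]
contact_force: [0.8, 0.7, 0.8]
gripper_width: 60.0
finger_force: 0.0
time_s: 43.08
ee_pos: [555.1, 123.6, 218.8]
orientation: [-0.0, 1.0, 0.0, 0.0]
contact_force: [-0.0, 0.1, 0.2]
gripper_width: 60.0
finger_force: 0.0
```

View pics/fin.png

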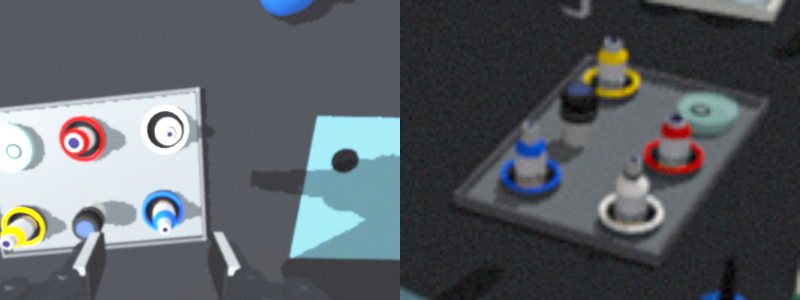

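All four stand upright in the matching canisters, and the eyepiece has not moved.

```bash
python3 -c "
from bench import r
print(r.job_done())"
```

```text
the job is handed in; nothing more can be done
None
```

All four objectives stand upright, lens up, in the canisters matching their bands, each lowered until it touched the floor; the bottle and eyepiece were left alone, and the job was handed in at about 43 s.

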